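# Pull the guarded air valve with the bent rod

## Task

Take the bent rod from its rest, reach over the blue guard with it and pull the lever with the broad flat paddle all the way over towards the robot; move it only with the rod, never with the gripper, and leave the ball-ended lever as it is. Then lay the rod back level across the two posts of its rest, bent end hanging down as before, and let go.

Things in the scene. Friction and masses are not known exactly. Their poses are not given: they have to be found in the camera images.
- rod_grip (a point): Bent rod, 0.3 kg: centre of its grey square grip (22 x 22 mm) and centre of mass; pinch here from above, across y. x points along the rod to the bend, z up. Grip from x = -120 to 90 mm (dark end piece on to -160), then a 12 mm round steel bar to x = 180, where it bends straight down; the leg ends 100 mm below this point. Starts on its rest, level, leg down, within 10 mm and 0.06 rad of the seat.
- rest_seat (a point): The rod's rest, fixed at the right or left of the bench: two aluminium posts 120 mm high, 16 mm thick, centred at x = -55 and 55 mm from this point, with flat tops 60 mm wide (y) between lips 14 mm high. This point is midway between the posts, 131 mm over the bench (11 mm over the flats), where the centre of the rod's grip belongs. x runs along the lying rod, z up.
- paddle_tip (a point): Middle of the top edge of the paddle of the lever to pull: flat black paddle 40 mm wide (y), 45 mm long, 8 mm thick, on a lever 70 mm long from pivot to this point. Pivot 35 mm over the bench, its axis along y. At joint 0 x is level, pointing straight away from the guard's front wall, z is up, and the lever leans 0.5 rad from upright to +x; the axes turn with the lever.
- guard: Fixed blue sheet-metal guard, 130 mm high, open above and at the far side. Origin: foot of the middle of its 250 mm long front wall (6 mm thick, along y); x points to the levers behind it, z up. Side walls run 130 mm back from its ends. Both lever pivots are at x = 85 mm, y = 55 and -55 mm, paddle lever left or right by chance; the other has a 24 mm ball at its end.
- paddle (a joint): Angle of the paddle lever, rad: 0 leans 0.5 rad away from the robot, 0.5 is upright, 1.0 is the stop, leaning 0.5 rad towards the robot. Starts at 0 to 0.12. It stays where it is left; it turns against light friction of 0.06 N m (1 to 2 N at the paddle).
- ball (a joint): Angle of the ball-ended lever, same meaning and start; to be left alone.

How it is judged:
By the outcome, as a careful person would: the job done as asked, in the order asked, and still so for the second after the job is handed in, with the robot touching nothing.
It also fails if it takes over 48 s, if anything falls off the work surface, if the arm or the gripper's body presses on something with over 40 N, if the wrist force passes 120 N, or if a joint passes its speed limit or range.

## Robot

A 6-joint arm with a two-finger parallel gripper is mounted at the origin on the work surface. World frame = base frame: x ahead of the robot, y to its left, z up, the work surface at z = 0. Lengths are in m, angles in rad, forces in N, time in s.
With the tool pointing down it reaches from about 0.3 to 0.825 m from the base axis. Payload 5.4 kg.
Tool frame: the origin (TCP) lies where the fingers leave the gripper's body, on its centre line; the fingertips stand 88 mm ahead of it and the grasp point (between the pads) lies 69 mm ahead of it; z points along the fingers, y is the direction in which the jaws open and shut (so a half turn about z gives the same grasp; the last joint's range is limited). The gripper opens to 92 mm and grips with 3 to 60 N. Pads are 20 mm wide; open, the fingers measure 128 mm over their backs; the gripper's body (75 mm by 189 mm) begins 69 mm behind the grasp point.
Start: joints at [-1.505, 0.158, 1.597, -0, 1.386, -0.21], TCP at [0.157, -0.553, 0.303] pointing down, gripper open.
Joint ranges: [-2.91, 2.91], [-0.94, 2.29], [0.18, 2.7], [-1.29, 4.43], [0.17, 2.64], [-3, 3]. Speed limits (rad/s): [2.57, 2.57, 3.14, 3.14, 3.14, 3.14].

## Interface

Orientations are given as a unit quaternion [w, x, y, z].
In Python, from station import manip, imaging, cut_out, pinpoint gives the robot as it stands.
- The arm moves only by the shell command python3 -m inch 'ROWS'. ROWS is text: rows parted by semicolons, each of 7 numbers parted by spaces: the turn, a rotation vector about the tool's x, y, z in degrees, then the shift along the tool's x, y, z in m, then the finger opening in m, from 0 to 0.0919. In form: ax ay az dx dy dz gripper; .... A call has 1 to 5 rows; each row is the pose to reach, as a shift and turn from the pose measured when the call began, along the tool's axes at that moment; what a row does not reach only later rows make up. A row lasts 1/8 s, in which the tool goes at most 62.5 mm and 10.7 degrees, less where a joint would pass 70% of its speed; a pose out of reach is approached as far as the arm can. A call with a gripper value outside its range is refused whole. The fingers move at their own pace and stop on an object; the grip force is fixed at half the most. Time passes only in rows, so rows that repeat a pose let the fingers close. It gives the time, the measured TCP pose, the force and the opening at its end, in the units of the state.
- manip.get_obs(): the state, without advancing time (a new reading comes with each control period).
- imaging.grab_frame(name): name is "scene" or "top" or "wrist"; returns a dict with "frame" (480x640x3 uint8, blue, green, red), "range_z" (480x640 float32, m along the optical axis (not along the pixel's ray), 0 where there is no reading), "camera_matrix" (3x3 intrinsics, pixels), "cam_to_world" (4x4, takes a point from camera to world coordinates). Camera axes: x right, y down, z forward; pixel columns grow to the right and rows downward; lengths in m; the calibration is good to about 2 mm. A picture is of the moment at which its call begins.
- manip.close_job(): hands the job in, once; it reports no verdict.
Trained networks look in the newest picture that a camera, given by its name, has taken for a name from the list of things; names that differ only in an ending like _2 or _b are one class to them, and where a whole thing is asked for, a point or a joint stands for the part that bears it (a point fixed in the world has none). Each returns a list of dicts, best first, with "conf" (0 to 1); they miss things now and then, are a little off and sometimes report something else, mostly with a low value. They report only what shows in the picture. A call takes as long as a camera call.
- cut_out(camera, name): "mask" (480x640 bool, what is visible of it) and "centre" ([column, row] in pixels, amid what is visible of it).
- pinpoint(camera, name): "centre" ([column, row] in pixels: a listed point, or the origin of a listed thing).
The state is a dict: "time_s": time; "joints": joint angles; "dq": joint speeds; "joint_efforts": joint torques, N m; "ee_pos": TCP position; "eef_rot": TCP orientation; "force": force on the tool from outside, world axes, zero at the start; "wrist_torque": the same for the moment, N m; "gripper_width": finger opening in m.
Only numpy, scipy, OpenCV 4.12 (cv2) and the standard library are available. Lean on these libraries where they do the work, as an engineer would, in place of code of your own. Each camera call takes 0.05 s, during which the arm holds its last target.

## Working session

There is one attempt and no reset: what is moved stays moved. The work goes in short steps, Python scripts to look and compute and a shell command to move; the robot and the scene stay as the last step left them, time stands still between calls to the robot, and variables do not carry over. Pictures are saved under pics/ and viewed, and the job is handed in when it is done.

```bash
ls; mkdir -p pics; python3 - <<'E'
from station import manip, imaging, cut_out, pinpoint
import cv2,numpy as np
print(manip.get_obs())
for c in ["scene","top"]:
    f=imaging.grab_frame(c); cv2.imwrite(f"pics/{c}0.png",f["frame"])
    T=f["cam_to_world"];K=f["camera_matrix"]
    print(c,K.tolist(),np.round(T,3).tolist())
    for n in ["rod_grip","rest_seat","paddle_tip","guard","ball"]:
        for kind,fn in (("pp",pinpoint),("co",cut_out)):
            try: r=fn(c,n)
            except Exception as e: print(n,kind,e); continue
            for d in r[:2]:
                u,v=d["centre"]; z=f["range_z"][int(round(v)),int(round(u))]
                p=T@np.array([(u-K[0,2])/K[0,0]*z,(v-K[1,2])/K[1,1]*z,z,1])
                print(n,kind,round(d["conf"],2),np.round([u,v],1),round(float(z),3),np.round(p[:3],3))
E
```

```text
pics
{'time_s': 0.0, 'joints': array([-1.50510425e+00,  1.59047235e-01,  1.59823221e+00,  2.47337883e-06,
        1.38617094e+00, -2.10046677e-01]), 'dq': array([-0.00115468, -0.00058907, -0.00261403, -0.00066124,  0.00112204,
       -0.00047913]), 'joint_efforts': array([ 1.11598973e-03, -3.85566652e+01, -3.22111309e+01,  7.02319038e-02,
        3.79007240e-02, -1.45972822e-04]), 'ee_pos': array([ 0.15652708, -0.5528064 ,  0.30171979]), 'eef_rot': array([-9.26355237e-04,  9.90510666e-01,  1.37432738e-01,  6.81968023e-05]), 'force': array([ 0.75738903,  0.39709045, -0.21227853]), 'wrist_torque': array([-0.01907212,  0.00311626,  0.00993809]), 'gripper_width': 0.09203315232770946}
scene [[595.8309666853839, 0.0, 323.16054623528646], [0.0, 595.8309666853839, 234.650304623393], [0.0, 0.0, 1.0]] [[-0.307, 0.637, -0.707, 1.396], [0.952, 0.192, -0.24, 0.268], [-0.018, -0.746, -0.665, 0.896], [0.0, 0.0, 0.0, 1.0]]
rod_grip pp 0.85 [225.4 168.8] 1.296 [ 0.454 -0.273  0.144]
rod_grip co 0.8 [217.9 175.4] 1.282 [ 0.478 -0.28   0.142]
rest_seat pp 0.72 [224.4 167.4] 1.301 [ 0.449 -0.278  0.144]
[... 576 characters left out ...]
4], [0.005, -0.147, -0.989, 1.311], [0.0, 0.0, 0.0, 1.0]]
rod_grip pp 0.73 [456.5 302.7] 1.164 [ 0.437 -0.276  0.144]
rod_grip co 0.8 [455.1 308.7] 1.164 [ 0.426 -0.273  0.142]
rest_seat pp 0.89 [455.7 302.3] 1.164 [ 0.438 -0.274  0.144]
rest_seat co 0.97 [437.3 306.5] 1.299 [ 0.436 -0.267  0.007]
paddle_tip pp 0.87 [302.7 200. ] 1.249 [0.661 0.029 0.089]
paddle_tip co 0.53 [302.5 208.3] 1.257 [0.645 0.029 0.079]
guard pp 0.95 [319.3 262.4] 1.272 [ 0.532 -0.006  0.047]
guard pp 0.25 [456.8 303.9] 1.166 [ 0.435 -0.277  0.142]
guard co 0.67 [326.3 229.1] 1.325 [ 0.613 -0.023  0.005]
ball pp it knows: guard, paddle_tip, rest_seat, rod_grip
ball co 0.48 [346.8 215.8] 1.308 [ 0.638 -0.069  0.027]
```

View pics/scene0.png

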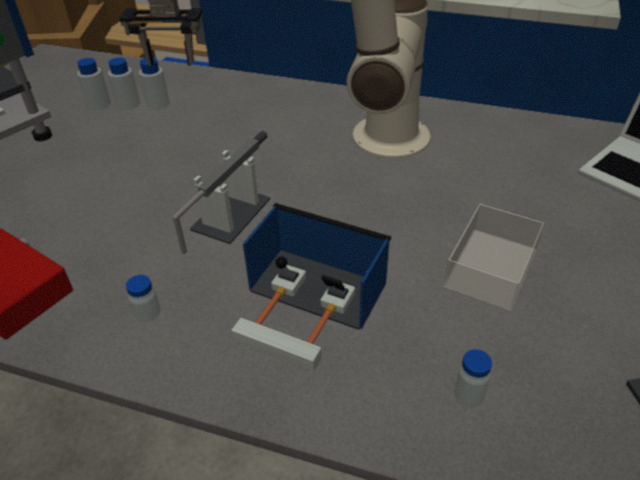

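View pics/top0.png

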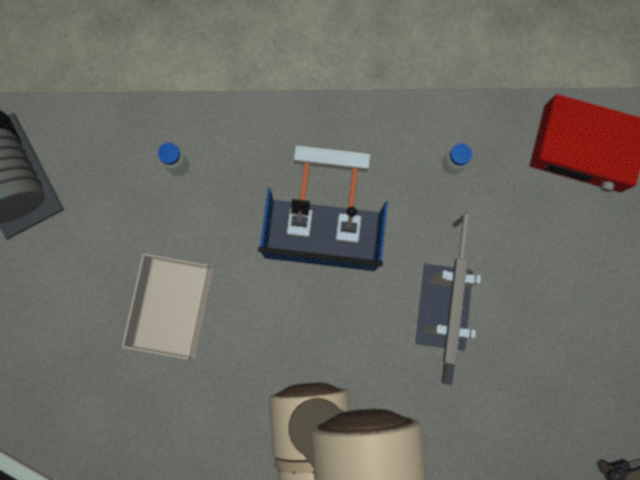

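The paddle lever is on the left (scene ~332,282; top ~301,205) and the ball lever is on the right (scene ~282,264). The rod lies on its rest at the right (top ~456,300). Next I fit the geometry from depth.

```bash
cat > h.py <<'E'
from station import manip, imaging, cut_out, pinpoint
import cv2,numpy as np
from scipy.spatial.transform import Rotation as R
def cloud(f):
    T=f["cam_to_world"];K=f["camera_matrix"];z=f["range_z"].astype(float)
    v,u=np.mgrid[:480,:640]
    P=np.stack([(u-K[0,2])/K[0,0]*z,(v-K[1,2])/K[1,1]*z,z],-1)@T[:3,:3].T+T[:3,3]
    P[z==0]=np.nan
    return P
def line(p):
    c=p.mean(0); w,V=np.linalg.eigh(np.cov((p-c).T)); d=V[:,-1]; d=d*np.sign(d[0]) ; return c,d
def S(P,lo,hi):
    m=np.all((P>lo)&(P<hi),-1); return P[m]
E
python3 - <<'E'
from h import *
for c in ["top","scene"]:
    f=imaging.grab_frame(c);P=cloud(f)
    r=cut_out(c,"rod_grip")[0]["mask"]
    q=P[r];q=q[(q[:,2]>0.1)&(q[:,2]<.2)]
    g=q[(q[:,2]>0.137)&(q[:,2]<.149)]
    print(c,"rod mask",r.sum(),"z pct",np.percentile(q[:,2],[5,25,50,75,95]).round(4))
    ctr,d=line(g[:,:2]); s=(g[:,:2]-ctr)@d
    print(" ctr",ctr.round(4),"yaw",np.arctan2(d[1],d[0]).round(4),"s range",s.min().round(3),s.max().round(3), "ends",(ctr+d*s.min()).round(4),(ctr+d*s.max()).round(4))
    # full extents
    sa=(q[:,:2]-ctr)@d; print(" full",sa.min().round(3),sa.max().round(3),(ctr+d*sa.max()).round(4))
    # posts: points of z .112-.138 near, off rod
    A=S(P,[.3,-.4,.1],[.65,-.2,.14]).reshape(-1,3)
    n=np.array([-d[1],d[0]])
    a=(A[:,:2]-ctr)@d; b=(A[:,:2]-ctr)@n
    k=(np.abs(b)>.016)&(a<.15); 
    for lo,hi in [(-.2,0),(0,.15)]:
        kk=k&(a>lo)&(a<hi)
        print(" post a",np.percentile(a[kk],[2,50,98]).round(3),"b",np.percentile(b[kk],[2,50,98]).round(3),kk.sum(),A[kk].mean(0).round(4))
    # guard front wall top
    G=S(P,[.45,-.2,.12],[.75,.2,.14]); print(" guardtop",len(G))
    if len(G):
        print("  x",np.percentile(G[:,0],[1,50,99]).round(3),"y",np.percentile(G[:,1],[1,50,99]).round(3))
        F=G[G[:,0]<.56]
        vx,vy,x0,y0=cv2.fitLine(F[:,:2].astype(np.float32),cv2.DIST_HUBER,0,.01,.01).ravel(); print("  front line",vx,vy,x0,y0,"ends",F[F[:,1].argmin()].round(3),F[F[:,1].argmax()].round(3))
    L=S(P,[.58,-.0,.07],[.72,.08,.12]); print(" paddle",len(L),L.mean(0).round(4),L.min(0).round(3),L.max(0).round(3))
    L=S(P,[.58,-.12,.07],[.72,-.03,.12]); print(" ball",len(L),L.mean(0).round(4),L.min(0).round(3),L.max(0).round(3))
    D=P[220:340,420:500] if c=="top" else P[140:260,160:290]
E
```

```text
top rod mask 1777 z pct [0.1308 0.1384 0.1412 0.143  0.1454]
 ctr [ 0.4188 -0.2721] yaw -0.1654 s range -0.138 0.2 ends [ 0.2826 -0.2493] [ 0.6157 -0.3049]
 full -0.139 0.203 [ 0.6186 -0.3054]
 post a [-0.044 -0.036 -0.028] b [-0.045 -0.024  0.031] 209 [ 0.3811 -0.2771  0.1246]
 post a [0.065 0.073 0.082] b [-0.042 -0.022  0.033] 222 [ 0.4895 -0.2907  0.1232]
 guardtop 1150
  x [0.516 0.543 0.673] y [-0.143 -0.006  0.118]
  front line 0.1177216 0.99304664 0.5342461 -0.011783207 ends [ 0.559 -0.133  0.126] [0.549 0.122 0.13 ]
 paddle 230 [0.6503 0.0347 0.0873] [0.637 0.015 0.07 ] [0.662 0.054 0.102]
 ball 110 [ 0.6337 -0.0731  0.0939] [ 0.622 -0.084  0.07 ] [ 0.647 -0.063  0.104]
scene rod mask 1604 z pct [0.1218 0.1322 0.1385 0.1424 0.1445]
 ctr [ 0.4371 -0.276 ] yaw -0.1629 s range -0.155 0.188 ends [ 0.2845 -0.2509] [ 0.6226 -0.3065]
 full -0.157 0.192 [ 0.627  -0.3072]
 post a [-0.059 -0.047 -0.041] b [-0.046  0.023  0.031] 180 [ 0.3894 -0.2672  0.1218]
 post a [0.05  0.063 0.069] b [-0.044  0.024  0.033] 216 [ 0.4982 -0.2835  0.1206]
 guardtop 1333
  x [0.521 0.549 0.681] y [-0.145 -0.004  0.115]
  front line 0.1238603 0.9922997 0.5436745 0.016032444 ends [ 0.556 -0.136  0.13 ] [0.555 0.119 0.133]
 paddle 165 [0.6598 0.0342 0.0901] [0.65  0.012 0.07 ] [0.668 0.053 0.101]
 ball 121 [ 0.6432 -0.0741  0.0941] [ 0.631 -0.087  0.071] [ 0.654 -0.064  0.103]
```

```bash
python3 - <<'E'
from h import *
f=cv2.imread("pics/top0.png"); a=cv2.resize(f[180:400,250:500],None,fx=2.7,fy=2.7,interpolation=cv2.INTER_CUBIC); cv2.imwrite("pics/topz.png",a)
f=cv2.imread("pics/scene0.png"); a=cv2.resize(f[110:330,160:420],None,fx=2.7,fy=2.7,interpolation=cv2.INTER_CUBIC); cv2.imwrite("pics/scz.png",a)
E
```

```text
(no output)
```

View pics/topz.png

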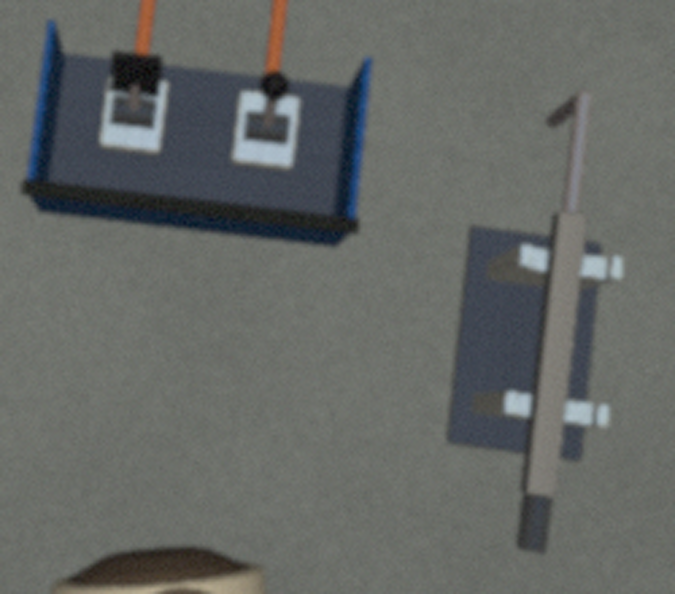

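View pics/scz.png

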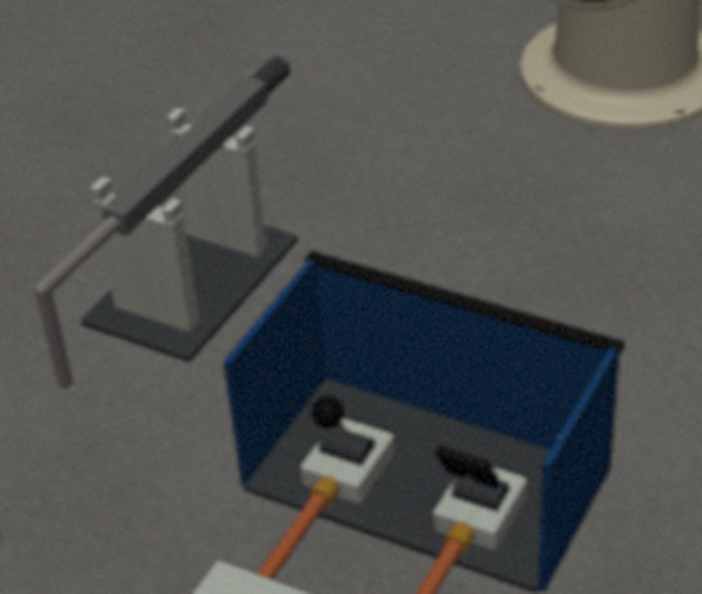

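```bash
cat >> h.py <<'E'
def goto(x,y,z,yaw,n=1):
    o=manip.get_obs(); q=o["eef_rot"]; r0=R.from_quat(np.r_[q[1:],q[0]])
    r1=R.from_euler("z",yaw)*R.from_euler("x",np.pi)
    d=r0.inv()*r1; rv=np.degrees(d.as_rotvec()); t=r0.inv().apply(np.array([x,y,z])-o["ee_pos"])
    print("from",o["ee_pos"].round(4),"yaw",round(float(np.arctan2(*r0.as_matrix()[1::-1,0])),4),"t",round(o["time_s"],2),"w",round(o["gripper_width"],4))
    print("row:",rv.round(2),t.round(4),"dist",np.linalg.norm(t).round(3))
E
python3 - <<'E'
from h import *
goto(.440,-.276,.29,-.165)
def ray(c,f,px,z):
    T=f["cam_to_world"];K=f["camera_matrix"]
    d=T[:3,:3]@np.array([(px[0]-K[0,2])/K[0,0],(px[1]-K[1,2])/K[1,1],1]); s=(z-T[2,3])/d[2]; return (T[:3,3]+s*d).round(4)
f=imaging.grab_frame("top")
t=lambda a:(250+a[0]/2.7,180+a[1]/2.7)
s=lambda a:(160+a[0]/2.7,110+a[1]/2.7)
print("grip front/back top",ray(0,f,t((570,212)),.142),ray(0,f,t((538,495)),.142))
print("guard corners",ray(0,f,t((27,188)),.13),ray(0,f,t((357,225)),.13))
f=imaging.grab_frame("scene")
print("guard corners sc",ray(0,f,s((621,345)),.13),ray(0,f,s((313,256)),.13))
E
```

```text
from [ 0.1566 -0.5532  0.3027] yaw 0.2758 t 1.2 w 0.0919
row: [-0.   -0.   25.26] [ 0.3482 -0.1896  0.0127] dist 0.397
grip front/back top [ 0.5258 -0.2895  0.142 ] [ 0.3192 -0.2564  0.142 ]
guard corners [0.5495 0.1159 0.13  ] [ 0.519 -0.132  0.13 ]
guard corners sc [0.5542 0.1172 0.13  ] [ 0.5229 -0.1292  0.13  ]
```

```bash
python3 -m inch '0 0 5 0.05 -0.027 0 0.0919; 0 0 10 0.1 -0.054 0 0.0919; 0 0 15 0.15 -0.081 0 0.0919; 0 0 20 0.2 -0.108 0.01 0.0919; 0 0 25.3 0.25 -0.135 0.012 0.0919'; python3 - <<'E'
from h import *
goto(.438,-.2755,.29,-.165)
E
```

```text
time_s: 1.92
ee_pos: [0.3613, -0.3536, 0.2903]
eef_rot: [-0.0, 0.996, -0.084, -0.0]
force: [0.6, -0.6, 0.3]
gripper_width: 0.0917
from [ 0.3613 -0.3536  0.2903] yaw -0.169 t 1.93 w 0.0917
row: [-0.02  0.01 -0.23] [ 0.0625 -0.0899  0.0003] dist 0.11
```

```bash
python3 -m inch '0 0 0 0.03 -0.045 0 0.0919; 0 0 -0.2 0.0625 -0.09 0 0.0919; 0 0 -0.2 0.0625 -0.09 0 0.0919'; python3 - <<'E'
from h import *
goto(.438,-.2755,.2,-.165)
f=imaging.grab_frame("wrist"); cv2.imwrite("pics/w1.png",f["frame"])
P=cloud(f)
for n in ["rod_grip","rest_seat"]:
    for fn in (pinpoint,cut_out):
        for d in fn("wrist",n)[:1]:
            u,v=np.round(d["centre"]).astype(int); print(n,d["conf"],u,v,P[v,u].round(4))
g=S(P,[.3,-.4,.138],[.6,-.2,.149]);print(len(g));c,d=line(g[:,:2]); print(c,np.arctan2(d[1],d[0]),g.min(0),g.max(0))
E
```

```text
time_s: 2.3
ee_pos: [0.4398, -0.2729, 0.2903]
eef_rot: [-0.0, 0.997, -0.08, 0.0]
force: [-1.1, -0.4, 0.3]
gripper_width: 0.0916
from [ 0.4398 -0.2729  0.2903] yaw -0.1601 t 2.3 w 0.0916
row: [-0.05 -0.01  0.28] [-0.0014  0.0029  0.0903] dist 0.09
rod_grip 0.62 330 257 [ 0.4429 -0.2784  0.142 ]
rod_grip 0.57 330 224 [ 0.4634 -0.2816  0.1419]
rest_seat 0.73 337 258 [ 0.4415 -0.2825  0.1418]
rest_seat 0.98 353 222 [ 0.4288 -0.301   0.0093]
10473
[ 0.44365808 -0.27845005] -0.1621084564399852 [ 0.30005463 -0.30277027  0.13802329] [ 0.5805848  -0.24686634  0.14425844]
```

View pics/w1.png

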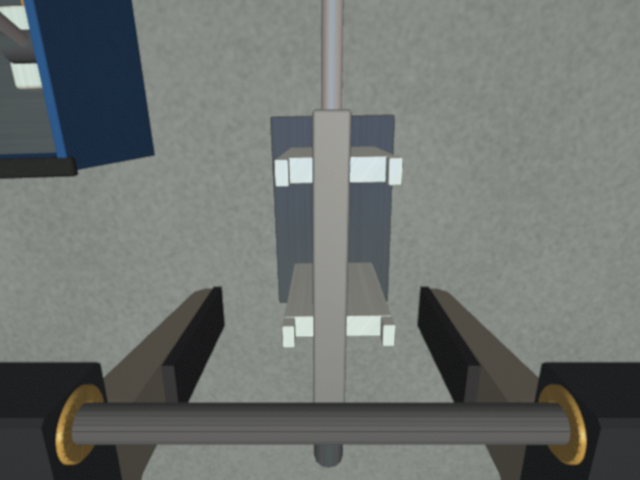

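```bash
python3 - <<'E'
from h import *
f=imaging.grab_frame("wrist");P=cloud(f)
def ray(px,z):
    T=f["cam_to_world"];K=f["camera_matrix"]
    d=T[:3,:3]@np.array([(px[0]-K[0,2])/K[0,0],(px[1]-K[1,2])/K[1,1],1]); s=(z-T[2,3])/d[2]; return (T[:3,3]+s*d)
fr=ray((332,111),.142); print("grip front",fr.round(4))
d=np.array([np.cos(-.162),np.sin(-.162)]); print("grip centre", (fr[:2]-.09*d).round(4))
A=S(P,[.3,-.4,.113],[.6,-.2,.138]); 
c=np.array([.438,-.2775]); n=np.array([-d[1],d[0]])
a=(A[:,:2]-c)@d;b=(A[:,:2]-c)@n; k=(abs(b)>.015)
M=[]
for lo,hi in [(-.09,-.02),(.02,.085)]:
    kk=k&(a>lo)&(a<hi); print(kk.sum(),np.percentile(a[kk],[2,50,98]).round(4),np.percentile(b[kk],[1,99]).round(4))
    q=A[kk]; r=cv2.minAreaRect(q[:,:2].astype(np.float32)); print(" rect",r); M.append(r[0])
M=np.array(M); print("seat",M.mean(0),"yaw",np.arctan2(*(M[1]-M[0])[::-1]),np.linalg.norm(M[1]-M[0]))
f1=[(275,172),(402,171)];
L=[ray(p,.134) for p in [(275,172),(402,171),(283,335),(394,334)]]
print(np.round(L,4), "mid",np.mean(L,0).round(4))
E
```

```text
grip front [ 0.5238 -0.2968  0.142 ]
grip centre [ 0.435  -0.2823]
1895 [-0.0616 -0.0512 -0.0455] [-0.0436  0.0312]
 rect ((0.3835657238960266, -0.2750649154186249), (0.07615770399570465, 0.017438877373933792), 81.61988067626953)
2151 [0.0482 0.0563 0.064 ] [-0.0419  0.0327]
 rect ((0.49226057529449463, -0.29106152057647705), (0.07608059793710709, 0.016101043671369553), 81.56922912597656)
seat [ 0.43791315 -0.28306322] yaw -0.1461209338174591 0.10986565476576958
[[ 0.4957 -0.2581  0.134 ]
 [ 0.4836 -0.3328  0.134 ]
 [ 0.3878 -0.2417  0.134 ]
 [ 0.3761 -0.3157  0.134 ]] mid [ 0.4358 -0.2871  0.134 ]
```

```bash
cat > m.py <<'E'
from h import *
f=imaging.grab_frame("wrist");P=cloud(f); cv2.imwrite("pics/w2.png",f["frame"])
g=S(P,[.33,-.4,.138],[.51,-.2,.149]);c,d=line(g[:,:2]); yaw=np.arctan2(d[1],d[0]); n=np.array([-d[1],d[0]])
b=(g[:,:2]-c)@n; print("rod at x=.437:",c+d*(.437-c[0])/d[0],"yaw",yaw,"width",np.percentile(b,[1,99]),"z",np.median(g[:,2]))
g=S(P,[.3,-.4,.138],[.7,-.2,.149]); a=(g[:,:2]-c)@d; b=(g[:,:2]-c)@n
# width profile to find grip end
for s in np.arange(.06,.13,.004):
    k=(a>s)&(a<s+.004); print(round(s,3),k.sum(),np.ptp(b[k]).round(3) if k.sum() else 0,(c+d*s).round(4),end="; ")
A=S(P,[.3,-.4,.113],[.6,-.2,.138]); a=(A[:,:2]-c)@d;b=(A[:,:2]-c)@n;M=[]
c0=(np.array([.437,-.28])-c)@d
for lo,hi in [(-.09,-.02),(.02,.085)]:
    kk=(abs(b)>.015)&(a-c0>lo)&(a-c0<hi); r=cv2.minAreaRect(A[kk][:,:2].astype(np.float32)); M.append(r[0])
M=np.array(M); print("\nseat",M.mean(0),"yaw",np.arctan2(*(M[1]-M[0])[::-1]),np.linalg.norm(M[1]-M[0]))
goto(.437,-.278,.2,-.162)
E
python3 m.py
```

```text
rod at x=.437: [ 0.437     -0.2774729] yaw -0.16358564596790937 width [-0.01071093  0.0107971 ] z 0.14174879334082957
0.06 265 0.021 [ 0.4915 -0.2865]; 0.064 265 0.021 [ 0.4954 -0.2871]; 0.068 272 0.022 [ 0.4994 -0.2878]; 0.072 304 0.022 [ 0.5033 -0.2884]; 0.076 278 0.022 [ 0.5073 -0.2891]; 0.08 273 0.022 [ 0.5112 -0.2897]; 0.084 309 0.021 [ 0.5152 -0.2904]; 0.088 278 0.022 [ 0.5191 -0.291 ]; 0.092 315 0.022 [ 0.5231 -0.2917]; 0.096 73 0.02 [ 0.527  -0.2923]; 0.1 4 0.003 [ 0.531 -0.293]; 0.104 1 0.0 [ 0.5349 -0.2936]; 0.108 0 0 [ 0.5389 -0.2943]; 0.112 0 0 [ 0.5428 -0.2949]; 0.116 3 0.002 [ 0.5467 -0.2956]; 0.12 3 0.003 [ 0.5507 -0.2962]; 0.124 3 0.001 [ 0.5546 -0.2969]; 0.128 3 0.002 [ 0.5586 -0.2975]; 
seat [ 0.43798596 -0.28301945] yaw -0.1461784142104958 0.10978163582084513
from [ 0.4373 -0.2765  0.2903] yaw -0.1677 t 2.65 w 0.0917
row: [-0.02  0.02 -0.33] [-0.      0.0016  0.0903] dist 0.09
```

```bash
python3 -m inch '0 0 -0.2 0.002 0.0015 0.03 0.0919; 0 0 -0.2 0.002 0.0015 0.06 0.0919; 0 0 -0.2 0.002 0.0015 0.08 0.0919; 0 0 -0.2 0.002 0.0015 0.09 0.0919; 0 0 -0.2 0.002 0.0015 0.09 0.0919'; python3 - <<'E'
from h import *
goto(.439,-.278,.2,-.1635)
E
```

```text
time_s: 3.28
ee_pos: [0.4386, -0.2785, 0.2]
eef_rot: [-0.0, 0.997, -0.082, -0.001]
force: [-0.2, 0.4, 0.1]
gripper_width: 0.092
from [ 0.4386 -0.2785  0.2   ] yaw -0.165 t 3.27 w 0.092
row: [-0.05  0.06 -0.09] [ 0.0003 -0.0005 -0.    ] dist 0.001
```

```bash
python3 -m inch '0 0 0 0 0 0 0.01; 0 0 0 0 0 0 0.01; 0 0 0 0 0 0 0.01; 0 0 0 0 0 0 0.01; 0 0 0 0 0 0 0.01'; python3 -m inch '0 0 0 0 0 0 0.01; 0 0 0 0 0 0 0.01'
```

```text
time_s: 3.9
ee_pos: [0.4386, -0.2784, 0.2]
eef_rot: [-0.0, 0.997, -0.082, -0.0]
force: [-0.8, 0.2, 0.0]
gripper_width: 0.0438
time_s: 4.15
ee_pos: [0.4386, -0.2784, 0.2]
eef_rot: [-0.0, 0.997, -0.082, -0.0]
force: [0.3, -0.3, -0.1]
gripper_width: 0.0239
```

```bash
python3 -m inch '0 0 0 0 0 0 0.01; 0 0 0 0 0 0 0.01; 0 0 0 0 0 0 0.01'; python3 -m inch '0 0 0 0 0 -0.015 0.01; 0 0 0 0 0 -0.045 0.01; 0 0 0 0 0 -0.08 0.01; 0 0 0 0 0 -0.11 0.01; 0 0 0 0 0 -0.13 0.01'
```

```text
time_s: 4.53
ee_pos: [0.4386, -0.2785, 0.2]
eef_rot: [-0.0, 0.997, -0.082, -0.0]
force: [-0.8, -0.6, 0.3]
gripper_width: 0.0216
time_s: 5.15
ee_pos: [0.4389, -0.2786, 0.3323]
eef_rot: [0.0, 0.997, -0.082, 0.0]
force: [-0.1, -0.4, -3.5]
gripper_width: 0.0219
```

```bash
python3 - <<'E'
from h import *
goto(.509,.052,.345,-.1225)
f=imaging.grab_frame("scene"); cv2.imwrite("pics/s2.png",f["frame"][60:360,100:500])
E
```

```text
from [ 0.4389 -0.2786  0.3323] yaw -0.1649 t 5.15 w 0.0219
row: [ 0.02 -0.03 -2.43] [ 0.0149 -0.3376 -0.0128] dist 0.338
```

View pics/s2.png

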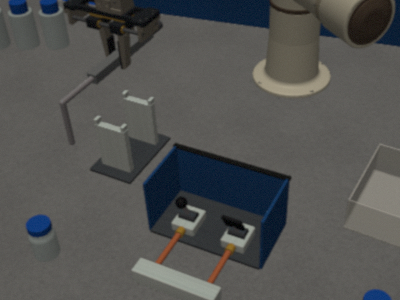

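The rod is held level with its leg down, clear above the posts. Next it goes over the guard.

```bash
python3 -m inch '0 0 0 0.002 -0.03 -0.013 0.01; 0 0 -0.6 0.005 -0.08 -0.013 0.01; 0 0 -1.2 0.008 -0.135 -0.013 0.01; 0 0 -1.8 0.01 -0.19 -0.013 0.01; 0 0 -2.4 0.015 -0.24 -0.013 0.01';  python3 -m inch '0 0 0 0 -0.03 0 0.01; 0 0 0 0 -0.06 0 0.01; 0 0 0 0 -0.085 0 0.01; 0 0 0 0 -0.09 0 0.01; 0 0 0 0 -0.09 0 0.01'
python3 - <<'E'
from h import *
goto(.509,.052,.345,-.1225)
for c in ("scene","top"):
    f=imaging.grab_frame(c);P=cloud(f)
    cv2.imwrite(f"pics/{c}3.png",cv2.resize(f["frame"][150:350,200:460] if c=="scene" else f["frame"][130:330,220:480],None,fx=3,fy=3,interpolation=cv2.INTER_CUBIC))
    q=S(P,[.6,-.03,.175],[.75,.1,.26]); print(c,len(q),q.mean(0) if len(q) else 0, q.max(0) if len(q) else 0)
    r=pinpoint(c,"paddle_tip"); 
    for d in r[:1]: u,v=np.round(d["centre"]).astype(int); print(d["conf"],u,v,P[v,u])
E
```

```text
time_s: 5.82
ee_pos: [0.4934, -0.0429, 0.347]
eef_rot: [0.001, 0.998, -0.061, 0.002]
force: [0.1, -0.0, -3.6]
gripper_width: 0.0213
time_s: 6.45
ee_pos: [0.5041, 0.0463, 0.3465]
eef_rot: [0.002, 0.998, -0.061, 0.001]
force: [0.4, -0.0, -3.1]
gripper_width: 0.0219
from [0.5041 0.0463 0.3465] yaw -0.122 t 6.45 w 0.0219
row: [ 0.18 -0.15  0.03] [ 0.0041 -0.0063  0.0015] dist 0.008
scene 241 [0.68877648 0.02514975 0.22208172] [0.69357013 0.03023167 0.2598797 ]
0.76 330 281 [0.66187957 0.03011893 0.09171413]
top 16 [0.6786697  0.02114491 0.21592946] [0.6806105  0.02274688 0.25765897]
0.46 300 203 [0.61155025 0.03131787 0.28219652]
```

View pics/scene3.png

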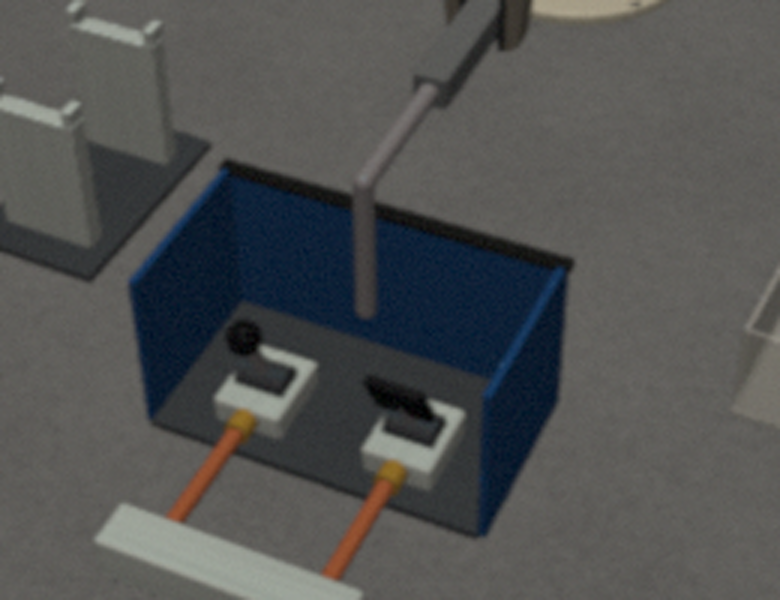

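View pics/top3.png

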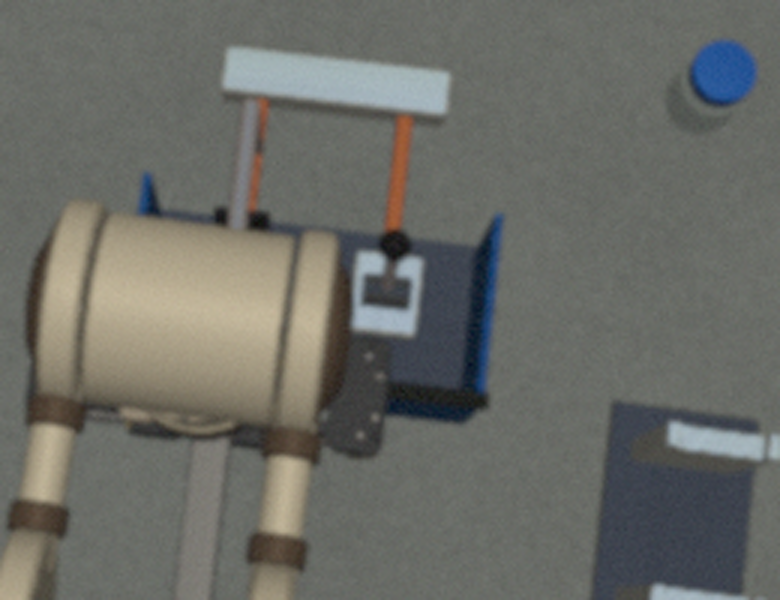

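```bash
python3 -m inch '0 0 0 0.006 -0.0065 0 0.01; 0 0 0 0.006 -0.0065 0.02 0.01; 0 0 0 0.006 -0.0065 0.04 0.01; 0 0 0 0.006 -0.0065 0.055 0.01; 0 0 0 0.006 -0.0065 0.055 0.01'
python3 - <<'E'
from h import *
goto(.511,.052,.244,-.1225)
for c in ("scene",):
    f=imaging.grab_frame(c);P=cloud(f)
    cv2.imwrite(f"pics/{c}4.png",cv2.resize(f["frame"][200:350,230:430],None,fx=4,fy=4,interpolation=cv2.INTER_CUBIC))
    q=S(P,[.6,-.03,.135],[.75,.1,.2]); print(c,len(q),q.mean(0) if len(q) else 0, q.max(0) if len(q) else 0)
E
```

```text
time_s: 7.28
ee_pos: [0.5107, 0.0513, 0.2904]
eef_rot: [0.001, 0.998, -0.062, 0.0]
force: [0.0, 0.5, -3.6]
gripper_width: 0.0215
from [0.5107 0.0513 0.2904] yaw -0.1237 t 7.28 w 0.0215
row: [ 0.16 -0.02 -0.07] [ 0.0002 -0.0009  0.0464] dist 0.046
scene 184 [0.69493194 0.02997299 0.16700356] [0.69913585 0.03465338 0.19985094]
```

View pics/scene4.png

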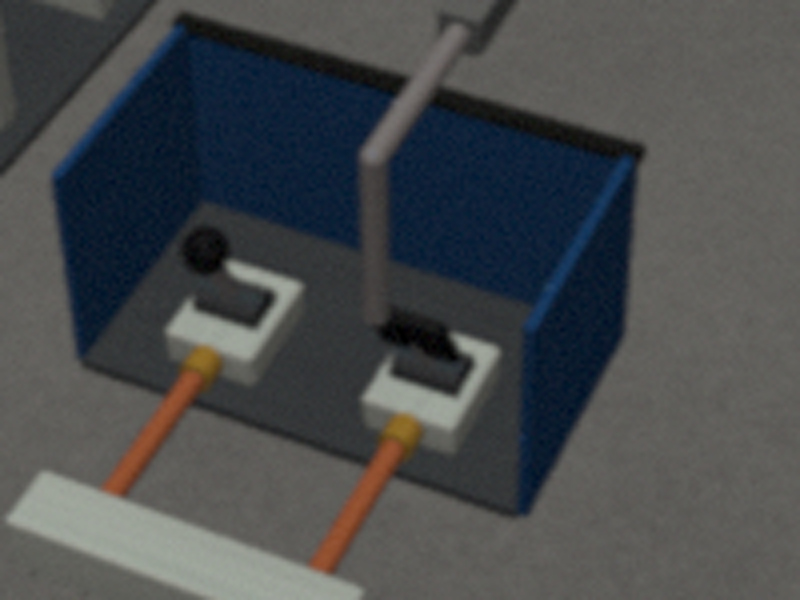

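```bash
python3 -m inch '0 0 0 0 -0.001 0.02 0.01; 0 0 0 0 -0.001 0.04 0.01; 0 0 0 0 -0.001 0.046 0.01; 0 0 0 0 -0.001 0.046 0.01'
python3 - <<'E'
from h import *
goto(.511,.052,.244,-.1225)
for c in ("scene",):
    f=imaging.grab_frame(c);P=cloud(f)
    cv2.imwrite(f"pics/{c}5.png",cv2.resize(f["frame"][200:350,230:430],None,fx=4,fy=4,interpolation=cv2.INTER_CUBIC))
    q=S(P,[.6,-.03,.135],[.75,.1,.155]); print(c,len(q),q.mean(0) if len(q) else 0, q.max(0) if len(q) else 0)
E
```

```text
time_s: 7.82
ee_pos: [0.5118, 0.052, 0.2463]
eef_rot: [0.002, 0.998, -0.062, 0.002]
force: [0.2, -0.2, -3.2]
gripper_width: 0.0218
from [0.5118 0.052  0.2463] yaw -0.1238 t 7.83 w 0.0218
row: [ 0.16 -0.19 -0.07] [-0.0008  0.0001  0.0023] dist 0.002
scene 57 [0.69619726 0.03038559 0.14527535] [0.6998717  0.03578713 0.15499156]
```

View pics/scene5.png

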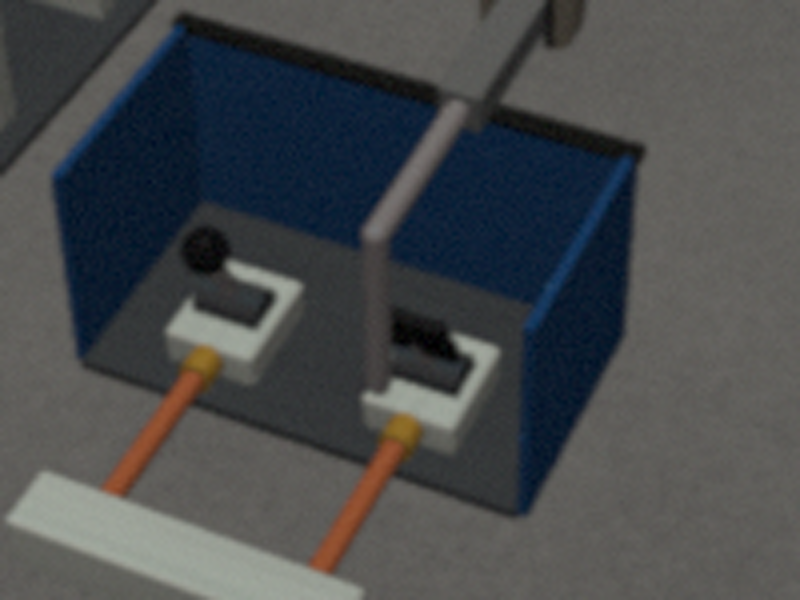

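```bash
python3 -m inch '0 0 0 -0.01 0 0.002 0.01; 0 0 0 -0.02 0 0.002 0.01; 0 0 0 -0.03 0 0.002 0.01; 0 0 0 -0.04 0 0.002 0.01; 0 0 0 -0.04 0 0.002 0.01'
python3 - <<'E'
from h import *
goto(.511-.074,.052+.009,.244,-.1225)
for c in ("scene",):
    f=imaging.grab_frame(c);P=cloud(f)
    cv2.imwrite(f"pics/{c}6.png",cv2.resize(f["frame"][200:350,230:430],None,fx=4,fy=4,interpolation=cv2.INTER_CUBIC))
E
```

```text
time_s: 8.5
ee_pos: [0.4714, 0.0571, 0.2444]
eef_rot: [0.001, 0.998, -0.062, 0.001]
force: [0.2, 0.1, -3.1]
gripper_width: 0.0218
from [0.4714 0.0571 0.2444] yaw -0.1236 t 8.5 w 0.0218
row: [ 0.16 -0.18 -0.06] [-0.0346  0.0004  0.0003] dist 0.035
```

View pics/scene6.png

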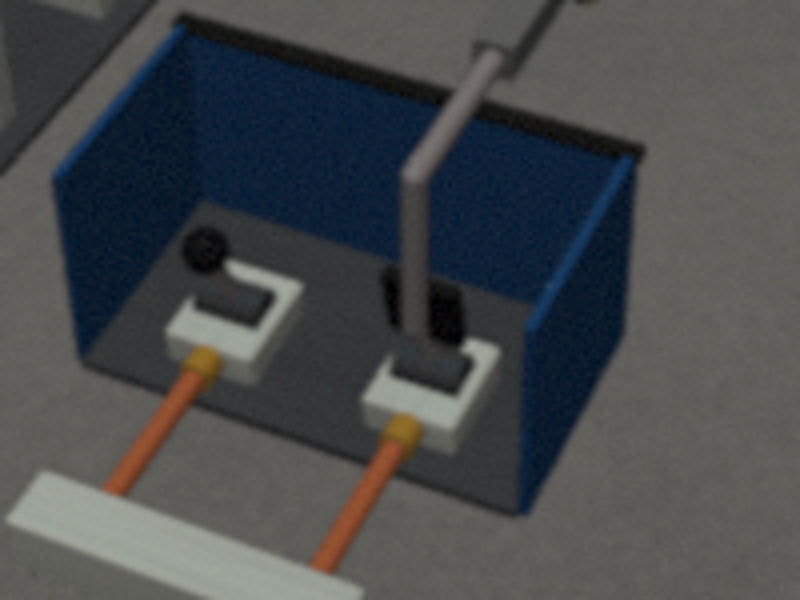

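The lever is coming up with the leg on its far face and is now near upright. I continue to the stop in small steps, watching the force.

```bash
python3 -m inch '0 0 0 -0.008 0 0 0.01; 0 0 0 -0.016 0 0 0.01; 0 0 0 -0.024 0 0 0.01; 0 0 0 -0.03 0 0 0.01; 0 0 0 -0.03 0 0 0.01'; python3 -m inch '0 0 0 -0.003 0 0 0.01; 0 0 0 -0.006 0 0 0.01;0 0 0 -0.006 0 0 0.01'
python3 - <<'E'
from h import *
goto(.511-.074,.052+.009,.244,-.1225)
for c in ("scene",):
    f=imaging.grab_frame(c);P=cloud(f)
    cv2.imwrite(f"pics/{c}7.png",cv2.resize(f["frame"][200:350,230:430],None,fx=4,fy=4,interpolation=cv2.INTER_CUBIC))
E
```

```text
time_s: 9.18
ee_pos: [0.4411, 0.0609, 0.244]
eef_rot: [0.001, 0.998, -0.062, 0.001]
force: [0.6, 0.1, -3.9]
gripper_width: 0.022
time_s: 9.55
ee_pos: [0.435, 0.0617, 0.244]
eef_rot: [0.001, 0.998, -0.062, 0.001]
force: [0.5, 0.0, -3.6]
gripper_width: 0.022
from [0.435  0.0617 0.244 ] yaw -0.1235 t 9.55 w 0.022
row: [ 0.16 -0.09 -0.06] [0.0021 0.0004 0.    ] dist 0.002
```

View pics/scene7.png

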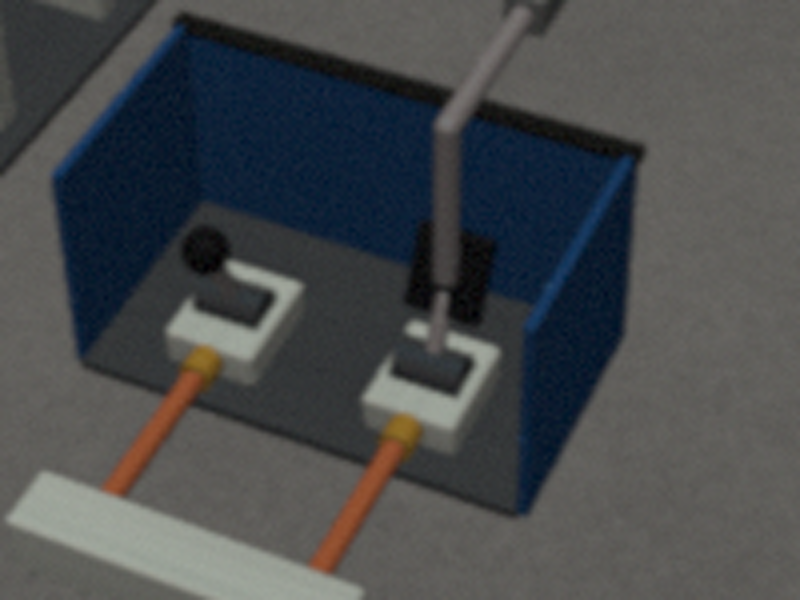

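```bash
python3 -m inch '0 0 0 -0.003 0 0 0.01;0 0 0 -0.003 0 0 0.01'; python3 -m inch '0 0 0 -0.002 0 0 0.01;0 0 0 -0.002 0 0 0.01'
```

```text
time_s: 9.85
ee_pos: [0.4321, 0.0621, 0.2441]
eef_rot: [0.001, 0.998, -0.062, 0.001]
force: [0.3, 0.0, -2.6]
gripper_width: 0.0217
time_s: 10.1
ee_pos: [0.4303, 0.0623, 0.2445]
eef_rot: [0.001, 0.998, -0.062, 0.001]
force: [1.1, -0.1, -1.8]
gripper_width: 0.0216
```

```bash
python3 -m inch '0 0 0 -0.002 0 0 0.01;0 0 0 -0.002 0 0 0.01'
cat > p.py <<'E'
from h import *
import sys
f=imaging.grab_frame("scene");P=cloud(f)
cv2.imwrite(f"pics/{sys.argv[1]}.png",cv2.resize(f["frame"][130:330,230:430],None,fx=3,fy=3,interpolation=cv2.INTER_CUBIC))
O=np.array([.537,-.007]);ex=np.array([.9925,-.1222]);ey=np.array([.1222,.9925])
gx=(P[...,:2]-O)@ex;gy=(P[...,:2]-O)@ey;z=P[...,2]
dark=f["frame"].max(-1)<45
for s in (55,-55):
    k=(gx>.025)&(gx<.14)&(abs(gy-s/1000)<.03)&(z>.06)&(z<.115)&dark
    x,zz=gx[k],z[k]
    if len(x)<5: continue
    A=np.polyfit(zz,x,1); print(s,len(x),"x",np.percentile(x,[2,98]).round(4),"z",np.percentile(zz,[2,98]).round(4),"lean from upright toward robot",-np.arctan(A[0]).round(3), "angle via centroid", np.arctan2(.085-np.median(x),np.median(zz)-.035).round(3))
k=(gx>.03)&(gx<.3)&(abs(gy-.053)<.03)&(z>.115)&(z<.16)&~dark
print("leg",k.sum(),np.median(gx[k]),np.median(gy[k]))
E
python3 p.py s8; python3 - <<'E'
from h import *
o=manip.get_obs();print(o["force"],o["wrist_torque"],o["ee_pos"])
E
```

```text
time_s: 10.35
ee_pos: [0.4282, 0.0625, 0.2447]
eef_rot: [0.001, 0.998, -0.062, 0.001]
force: [1.6, 0.2, -2.9]
gripper_width: 0.0219
55 352 x [0.0545 0.0775] z [0.061  0.0988] lean from upright toward robot 0.444 angle via centroid 0.388
-55 118 x [0.102 0.121] z [0.0837 0.1015] lean from upright toward robot 0.336 angle via centroid -0.451
leg 116 0.07107705466846716 0.05683374900065575
[ 0.87670425 -0.31251327 -2.03052605] [-0.06434667 -0.51519603 -0.03148996] [0.4280728  0.06255605 0.24458533]
```

View pics/s8.png

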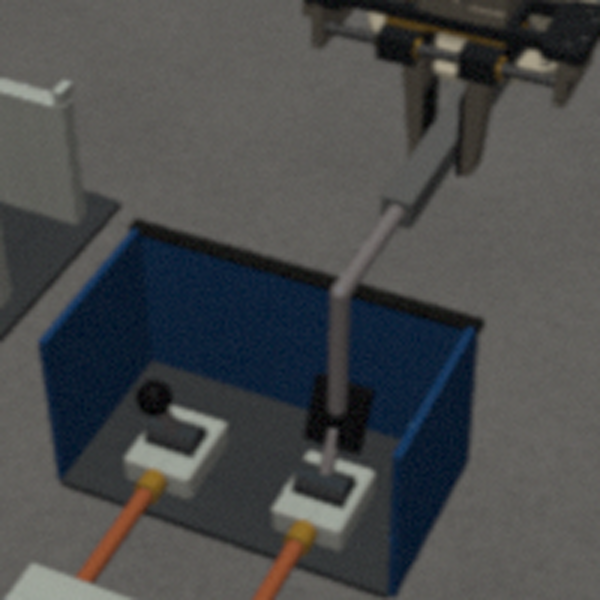

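```bash
cat > rp.py <<'E'
from h import *
O=np.array([.537,-.007]);ex=np.array([.9925,-.1222]);ey=np.array([.1222,.9925])
f=imaging.grab_frame("scene");P=cloud(f)
gx=(P[...,:2]-O)@ex;gy=(P[...,:2]-O)@ey;z=P[...,2]
d=f["frame"].max(-1)>50
k=(abs(gy-.053)<.02)&(z>.15)&(gx>-.015)&(gx<.055)
for a in np.arange(-.07,.06,.01):
    m=(abs(gy-.053)<.015)&(z>.15)&(z<.22)&(gx>a)&(gx<a+.01); print(round(a,3),m.sum(),np.percentile(z[m],95).round(4) if m.sum() else 0,end="; ")
print()
for zz in np.arange(.09,.17,.01):
    m=(abs(gy-.053)<.015)&(z>zz)&(z<zz+.01)&(gx>.045)&(gx<.12)&d; print(round(zz,3),m.sum(),np.median(gx[m]).round(4) if m.sum() else 0,np.median(gy[m]).round(4)if m.sum() else 0,end="; ")
o=manip.get_obs();print(o["force"],o["wrist_torque"],o["ee_pos"],o["time_s"])
E
python3 rp.py
```

```text
-0.07 48 0.1912; -0.06 42 0.1913; -0.05 51 0.1917; -0.04 46 0.1917; -0.03 84 0.1908; -0.02 22 0.187; -0.01 24 0.1869; 0.0 22 0.1871; 0.01 23 0.1882; 0.02 23 0.1878; 0.03 22 0.1884; 0.04 28 0.1885; 0.05 20 0.1894; 
0.09 17 0.0733 0.0551; 0.1 22 0.0729 0.0566; 0.11 23 0.072 0.0566; 0.12 22 0.072 0.0572; 0.13 23 0.0712 0.0565; 0.14 26 0.071 0.0565; 0.15 30 0.0708 0.057; 0.16 28 0.0699 0.0572; 0.17 29 0.0692 0.0566; [ 0.67324534 -0.07293565 -1.05848431] [-0.0553672  -0.56682319 -0.00264676] [0.42800777 0.0625593  0.24448784] 10.45
```

```bash
python3 -m inch '0 0 0 -0.003 0 0 0.01;0 0 0 -0.004 0 0 0.01;0 0 0 -0.004 0 0 0.01'; python3 p.py s9; python3 rp.py
```

```text
time_s: 10.82
ee_pos: [0.4237, 0.0631, 0.2444]
eef_rot: [0.001, 0.998, -0.062, 0.0]
force: [0.8, 0.7, -2.3]
gripper_width: 0.0216
55 361 x [0.0539 0.0779] z [0.0612 0.0988] lean from upright toward robot 0.486 angle via centroid 0.395
-55 117 x [0.1024 0.1214] z [0.082  0.1015] lean from upright toward robot 0.246 angle via centroid -0.452
leg 111 0.06773325990832758 0.056958477921045955
-0.07 47 0.1914; -0.06 37 0.1919; -0.05 51 0.1931; -0.04 68 0.1935; -0.03 51 0.1926; -0.02 23 0.1896; -0.01 22 0.1891; 0.0 23 0.1906; 0.01 21 0.1911; 0.02 24 0.1927; 0.03 22 0.1917; 0.04 24 0.193; 0.05 25 0.1933; 
0.09 17 0.0717 0.054; 0.1 25 0.0696 0.0557; 0.11 27 0.0688 0.0573; 0.12 26 0.0684 0.0565; 0.13 23 0.0687 0.0572; 0.14 25 0.0682 0.0572; 0.15 27 0.0662 0.0568; 0.16 29 0.066 0.0564; 0.17 29 0.0663 0.0574; [ 1.04042195  0.11766907 -1.88381554] [ 0.01138803 -0.53638173 -0.02946489] [0.42376275 0.06311165 0.24435625] 10.925
```

The last 4 mm of travel moved the leg and pitched the rod slightly in the grip, but the paddle barely moved. That means it is at its stop. I back off, then lift.

```bash
python3 -m inch '0 0 0 0.01 0 0 0.01;0 0 0 0.02 0 0 0.01;0 0 0 0.025 0 -0.01 0.01;0 0 0 0.025 0 -0.05 0.01;0 0 0 0.025 0 -0.09 0.01'; python3 -m inch '0 0 0 0 0 -0.012 0.01;0 0 0 0 0 -0.012 0.01'; python3 p.py s10; python3 - <<'E'
from h import *
O=np.array([.537,-.007]);ex=np.array([.9925,-.1222]);ey=np.array([.1222,.9925])
o=manip.get_obs();print(o["ee_pos"])
f=imaging.grab_frame("scene");P=cloud(f)
cv2.imwrite("pics/s10.png",f["frame"][60:360,180:460])
gx=(P[...,:2]-O)@ex;gy=(P[...,:2]-O)@ey;z=P[...,2]
X=[];Z=[];m=(abs(gy-.055)<.02)&(z>.24)&(gx>-.01)&(gx<.08)
for a in np.arange(-.01,.06,.005):
    k=m&(gx>a)&(gx<a+.005)
    if k.sum()>3: X.append(a);Z.append(np.percentile(z[k],90))
print(np.round(Z,4),np.polyfit(X,Z,1))
m=(abs(gy-.055)<.03)&(z>.19)&(z<.25)&(gx>.05)&(gx<.14); print(m.sum(),np.polyfit(z[m],gx[m],1),np.median(gx[m]),np.median(gy[m]))
for zz in np.arange(.15,.27,.01):
    k=(abs(gy-.055)<.03)&(z>zz)&(z<zz+.01)&(gx>.05)&(gx<.14);print(round(zz,2),k.sum(),np.median(gx[k]).round(4),end=";")
E
```

```text
time_s: 11.55
ee_pos: [0.4485, 0.0603, 0.3356]
eef_rot: [0.001, 0.998, -0.062, -0.0]
force: [0.9, -0.0, -3.4]
gripper_width: 0.0219
time_s: 11.8
ee_pos: [0.4488, 0.0603, 0.3479]
eef_rot: [0.001, 0.998, -0.062, 0.0]
force: [0.3, -0.3, -4.2]
gripper_width: 0.0219
55 421 x [0.0537 0.0768] z [0.0613 0.0989] lean from upright toward robot 0.494 angle via centroid 0.401
-55 119 x [0.1022 0.1214] z [0.0808 0.1015] lean from upright toward robot 0.24 angle via centroid -0.452
leg 0 nan nan
[0.44822075 0.06037494 0.34654179]
[0.2942 0.2927 0.2896 0.2889 0.2903 0.2906 0.29   0.2906 0.2906 0.2907
 0.2915 0.2909 0.2921 0.2912] [-0.00581528  0.29111681]
181 [-0.03802157  0.10106869] 0.09312424064133812 0.057253673299734145
0.15 0 nan;0.16 0 nan;0.17 0 nan;0.18 2 0.0938;0.19 24 0.0944;0.2 33 0.0942;0.21 27 0.0931;0.22 35 0.0928;0.23 32 0.0926;0.24 30 0.0918;0.25 31 0.0916;0.26 34 0.0905;0.27 35 0.0911;
  return _methods._mean(a, axis=axis, dtype=dtype,
  ret = ret.dtype.type(ret / rcount)
  return _methods._mean(a, axis=axis, dtype=dtype,
  ret = ret.dtype.type(ret / rcount)
```

View pics/s10.png

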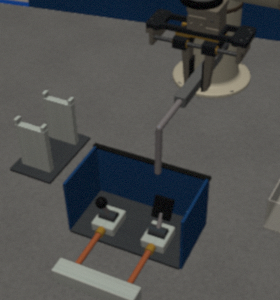

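```bash
python3 - <<'E'
from h import *
goto(.4385,-.283,.335,-.146)
E
```

```text
from [0.4479 0.0604 0.3458] yaw -0.1235 t 11.9 w 0.0212
row: [0.15 0.2  1.29] [0.033  0.3419 0.0116] dist 0.344
```

```bash
python3 -m inch '0 0 0.2 0.002 0.03 0 0.01; 0 -0.5 0.5 0.008 0.08 0 0.01; 0 -1 0.8 0.013 0.135 0.003 0.01; 0 -1.5 1 0.018 0.19 0.006 0.01; 0 -2 1.3 0.024 0.245 0.01 0.01';  python3 -m inch '0 0 0 0.003 0.03 0 0.01; 0 0 0 0.006 0.06 0 0.01; 0 0 0 0.009 0.085 0 0.01; 0 0 0 0.009 0.095 0 0.01; 0 0 0 0.009 0.095 0 0.01'
cat > rod.py <<'E'
from h import *
import sys
goto(.4385,-.283,.2,-.146)
for c in ("wrist","scene","top"):
    f=imaging.grab_frame(c);P=cloud(f); 
    cv2.imwrite(f"pics/{sys.argv[1]}_{c}.png",f["frame"] if c=="wrist" else f["frame"][100:340,120:320] if c=="scene" else f["frame"][180:420,380:520])
    zc=float(sys.argv[2])
    g=S(P,[.25,-.42,zc-.012],[.75,-.2,zc+.025]); 
    if len(g)<50: print(c,len(g)); continue
    g=g[np.isfinite(g).all(1)]
    vx=cv2.fitLine(g.astype(np.float32),cv2.DIST_HUBER,0,.01,.01).ravel(); d=vx[:3]*np.sign(vx[0]); 
    cc=vx[3:].astype(float)
    n=np.array([-d[1],d[0]])
    b=(g[:,:2]-cc[:2])@n; a=(g[:,:2]-cc[:2])@d[:2]
    k=abs(b)<.014
    print(c,len(g),"yaw",np.arctan2(d[1],d[0]).round(4),"pitch",np.arcsin(d[2]).round(4),"at x=.4385:",(cc+d*(.4385-cc[0])/d[0]).round(4),"ext",a[k].min().round(4),a[k].max().round(4),"ends",(cc+d*a[k].min()).round(4),(cc+d*a[k].max()).round(4))
    # profile of top height
    out=[]
    for s in np.arange(-.17,.24,.02):
        q=k&(a>s)&(a<s+.02)
        if q.sum()>5: out.append((round(float((cc+d*(s+.01))[0]),3),round(float(np.percentile(g[q,2],80)),4),round(float(np.ptp(b[q])),3)))
    print("  ",out)
E
python3 rod.py r1 .277
```

```text
time_s: 12.52
ee_pos: [0.4406, -0.1871, 0.3343]
eef_rot: [-0.001, 0.997, -0.073, -0.021]
force: [0.3, -0.9, -3.8]
gripper_width: 0.0214
time_s: 13.15
ee_pos: [0.4356, -0.2822, 0.3336]
eef_rot: [-0.001, 0.997, -0.073, -0.021]
force: [0.1, 0.3, -3.1]
gripper_width: 0.0218
from [ 0.4356 -0.2822  0.3336] yaw -0.1469 t 13.15 w 0.0218
row: [ 0.02  2.4  -0.05] [0.0086 0.0003 0.1334] dist 0.134
wrist 27742 yaw -0.1619 pitch -0.0185 at x=.4385: [ 0.4385 -0.2815  0.2773] ext -0.1132 0.0846 ends [ 0.3563 -0.268   0.2788] [ 0.5515 -0.2999  0.2752]
   [(0.35, 0.2747, 0.022), (0.369, 0.2751, 0.022), (0.389, 0.2753, 0.019), (0.409, 0.2756, 0.022), (0.429, 0.2762, 0.022), (0.448, 0.2802, 0.028), (0.468, 0.2762, 0.022), (0.488, 0.2764, 0.022), (0.507, 0.2767, 0.022), (0.527, 0.276, 0.022), (0.547, 0.2715, 0.012)]
scene 1121 yaw -0.1586 pitch -0.0399 at x=.4385: [ 0.4385 -0.2775  0.2785] ext -0.2027 0.1453 ends [ 0.2774 -0.2517  0.285 ] [ 0.6208 -0.3067  0.2711]
   [(0.359, 0.2756, 0.009), (0.379, 0.2768, 0.021), (0.398, 0.2765, 0.011), (0.438, 0.2898, 0.028), (0.458, 0.2777, 0.027), (0.477, 0.2774, 0.022), (0.497, 0.2776, 0.024), (0.517, 0.2777, 0.023), (0.537, 0.2723, 0.01), (0.556, 0.2726, 0.012), (0.576, 0.2726, 0.012), (0.596, 0.2729, 0.01), (0.616, 0.2728, 0.011)]
top 908 yaw -0.1395 pitch -0.0203 at x=.4385: [ 0.4385 -0.2792  0.275 ] ext -0.1289 0.1235 ends [ 0.3655 -0.2689  0.2765] [ 0.6153 -0.304   0.2714]
   [(0.374, 0.2772, 0.023), (0.394, 0.2773, 0.023), (0.414, 0.2763, 0.022), (0.473, 0.2771, 0.007), (0.493, 0.2782, 0.022), (0.513, 0.2778, 0.023), (0.533, 0.2726, 0.012), (0.552, 0.2727, 0.012), (0.572, 0.2734, 0.013), (0.592, 0.2736, 0.012), (0.612, 0.2729, 0.011)]
```

```bash
python3 - <<'E'
import cv2,numpy as np
a=cv2.resize(cv2.imread("pics/r1_wrist.png"),(480,360));b=cv2.resize(cv2.imread("pics/r1_scene.png"),(300,360))
cv2.imwrite("pics/r1.png",np.hstack([a,b]))
E
```

```text
(no output)
```

View pics/r1.png

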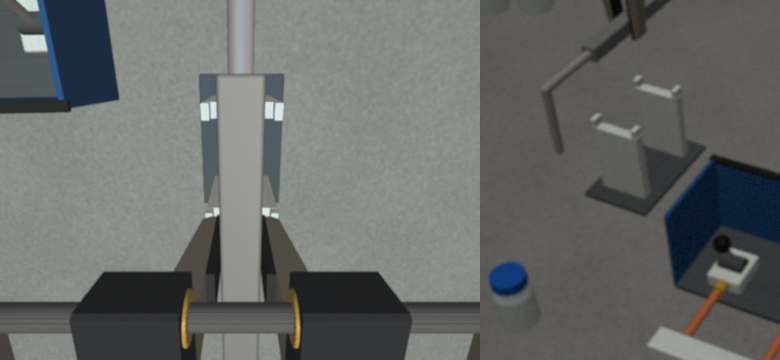

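```bash
python3 -m inch '0 -0.5 0 0.006 0 0.03 0.01; 0 -0.5 0 0.008 0 0.06 0.01; 0 -0.5 0 0.009 0 0.09 0.01; 0 -0.5 0 0.0105 0 0.11 0.01; 0 -0.5 0 0.0105 0 0.11 0.01'; python3 rod.py r2 .165; python3 - <<'E'
import cv2,numpy as np
a=cv2.resize(cv2.imread("pics/r2_wrist.png"),(480,360));b=cv2.resize(cv2.imread("pics/r2_scene.png"),(300,360))
cv2.imwrite("pics/r2.png",np.hstack([a,b]))
E
```

```text
time_s: 13.92
ee_pos: [0.4411, -0.2809, 0.2222]
eef_rot: [-0.003, 0.997, -0.072, -0.026]
force: [-0.5, 0.8, -3.1]
gripper_width: 0.0217
from [ 0.4411 -0.2809  0.2222] yaw -0.1443 t 13.93 w 0.0217
row: [-0.08  3.03  0.09] [-0.0011  0.0025  0.0223] dist 0.022
wrist 27664 yaw -0.1532 pitch -0.031 at x=.4385: [ 0.4385 -0.2802  0.1652] ext -0.1367 0.0602 ends [ 0.3619 -0.2683  0.1676] [ 0.5563 -0.2984  0.1615]
   [(0.359, 0.1644, 0.022), (0.378, 0.1644, 0.022), (0.398, 0.1639, 0.022), (0.418, 0.1645, 0.022), (0.438, 0.1651, 0.028), (0.457, 0.1653, 0.028), (0.477, 0.1645, 0.022), (0.497, 0.1645, 0.022), (0.517, 0.1645, 0.022), (0.536, 0.1591, 0.02), (0.556, 0.1589, 0.012)]
scene 1006 yaw -0.1604 pitch -0.0471 at x=.4385: [ 0.4385 -0.2764  0.1678] ext -0.2093 0.1384 ends [ 0.2825 -0.2511  0.1752] [ 0.6254 -0.3066  0.1588]
   [(0.371, 0.1677, 0.007), (0.39, 0.1665, 0.019), (0.41, 0.1664, 0.01), (0.43, 0.1673, 0.005), (0.449, 0.1769, 0.028), (0.469, 0.1673, 0.022), (0.489, 0.1674, 0.022), (0.509, 0.1676, 0.023), (0.528, 0.1665, 0.023), (0.548, 0.1616, 0.012), (0.568, 0.1618, 0.016), (0.587, 0.1617, 0.01), (0.607, 0.1611, 0.011), (0.627, 0.1607, 0.012)]
top 527 yaw -0.1379 pitch -0.0362 at x=.4385: [ 0.4385 -0.2784  0.1668] ext -0.1333 0.0912 ends [ 0.4003 -0.2731  0.1682] [ 0.6225 -0.304   0.1601]
   [(0.413, 0.1688, 0.022), (0.493, 0.1683, 0.014), (0.512, 0.169, 0.02), (0.532, 0.1661, 0.019), (0.552, 0.1631, 0.012), (0.572, 0.164, 0.012), (0.592, 0.1631, 0.012), (0.611, 0.164, 0.011)]
```

View pics/r2.png

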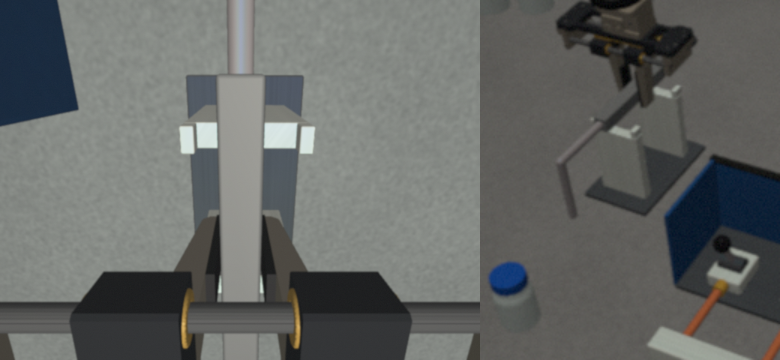

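```bash
python3 -m inch '0 0 0 0.0005 0.002 0.008 0.01; 0 0 0 0.001 0.002 0.016 0.01; 0 0 0 0.001 0.002 0.021 0.01; 0 0 0 0.001 0.002 0.0215 0.01; 0 0 0 0.001 0.002 0.0215 0.01';python3 -m inch '0 0 0 0 0 0.001 0.01; 0 0 0 0 0 0.001 0.01'
```

```text
time_s: 14.7
ee_pos: [0.442, -0.2846, 0.2037]
eef_rot: [-0.001, 0.997, -0.072, -0.024]
force: [-0.1, -1.4, -2.5]
gripper_width: 0.022
time_s: 14.95
ee_pos: [0.442, -0.2847, 0.2027]
eef_rot: [-0.001, 0.997, -0.072, -0.024]
force: [-0.4, 0.3, -3.2]
gripper_width: 0.0219
```

```bash
python3 -m inch '0 0 0 0 -0.0015 0.001 0.01; 0 0 0 0 -0.0015 0.002 0.01; 0 0 0 0 -0.0015 0.002 0.01';python3 -m inch '0 0 0 0 0 0.0012 0.01; 0 0 0 0 0 0.0012 0.01'; python3 rod.py r3 .142
```

```text
time_s: 15.32
ee_pos: [0.4421, -0.2831, 0.2006]
eef_rot: [-0.001, 0.997, -0.072, -0.024]
force: [0.3, -0.4, -3.5]
gripper_width: 0.0218
time_s: 15.58
ee_pos: [0.4422, -0.2832, 0.2]
eef_rot: [-0.0, 0.997, -0.072, -0.024]
force: [-0.4, 1.4, 1.3]
gripper_width: 0.0217
from [ 0.4422 -0.2832  0.2   ] yaw -0.1449 t 15.57 w 0.0217
row: [0.15 2.73 0.07] [-0.0037  0.0003  0.0002] dist 0.004
wrist 29455 yaw -0.158 pitch -0.0253 at x=.4385: [ 0.4385 -0.2825  0.1423] ext -0.1099 0.088 ends [ 0.3625 -0.2704  0.1442] [ 0.5579 -0.3015  0.1392]
   [(0.372, 0.1422, 0.022), (0.392, 0.1423, 0.022), (0.412, 0.1422, 0.022), (0.431, 0.1425, 0.022), (0.451, 0.1473, 0.028), (0.471, 0.1423, 0.022), (0.491, 0.1423, 0.022), (0.51, 0.1423, 0.022), (0.53, 0.142, 0.022), (0.55, 0.1369, 0.012)]
scene 1018 yaw -0.1772 pitch -0.0461 at x=.4385: [ 0.4385 -0.277   0.1438] ext -0.2095 0.1401 ends [ 0.2828 -0.2491  0.1511] [ 0.6266 -0.3106  0.135 ]
   [(0.39, 0.1427, 0.014), (0.41, 0.1412, 0.009), (0.43, 0.1457, 0.007), (0.449, 0.1534, 0.028), (0.469, 0.1434, 0.022), (0.489, 0.1434, 0.022), (0.508, 0.1437, 0.023), (0.528, 0.143, 0.025), (0.548, 0.1381, 0.01), (0.567, 0.1384, 0.014), (0.587, 0.1385, 0.013), (0.607, 0.1379, 0.01), (0.626, 0.1369, 0.013)]
top 482 yaw -0.1836 pitch -0.0347 at x=.4385: [ 0.4385 -0.2726  0.1414] ext -0.1294 0.0846 ends [ 0.4112 -0.2676  0.1424] [ 0.6215 -0.3066  0.135 ]
   [(0.42, 0.1432, 0.006), (0.479, 0.143, 0.002), (0.499, 0.1437, 0.014), (0.519, 0.1435, 0.019), (0.538, 0.1384, 0.012), (0.558, 0.1379, 0.012), (0.578, 0.1377, 0.013), (0.597, 0.1376, 0.012), (0.617, 0.1386, 0.012)]
```

The rod is level and down on both posts (the force changed sign). Now I release it.

```bash
python3 -m inch '0 0 0 0 0 0 0.0919; 0 0 0 0 0 0 0.0919; 0 0 0 0 0 0 0.0919; 0 0 0 0 0 0 0.0919; 0 0 0 0 0 0 0.0919'; python3 -m inch '0 0 0 0 0 0 0.0919; 0 0 0 0 0 0 0.0919; 0 0 0 0 0 0 0.0919; 0 0 0 0 0 0 0.0919'
```

```text
time_s: 16.35
ee_pos: [0.4422, -0.2832, 0.2]
eef_rot: [-0.0, 0.997, -0.072, -0.024]
force: [0.1, 0.2, -0.1]
gripper_width: 0.0696
time_s: 16.85
ee_pos: [0.4422, -0.2832, 0.2]
eef_rot: [-0.0, 0.997, -0.072, -0.024]
force: [0.1, -0.7, -0.6]
gripper_width: 0.0923
```

```bash
python3 -m inch '0 0 0 0 0 -0.02 0.0919; 0 0 0 0 0 -0.06 0.0919; 0 0 0 0 0 -0.1 0.0919; 0 0 0 0 0 -0.12 0.0919; 0 0 0 0 0 -0.12 0.0919'; python3 rod.py r4 .142; python3 p.py s11; python3 - <<'E'
import cv2,numpy as np
a=cv2.resize(cv2.imread("pics/r4_wrist.png"),(480,360));b=cv2.resize(cv2.imread("pics/r4_scene.png"),(300,360))
cv2.imwrite("pics/r4.png",np.hstack([a,b]))
E
```

```text
time_s: 17.48
ee_pos: [0.4485, -0.2843, 0.3216]
eef_rot: [0.001, 0.997, -0.072, -0.022]
force: [-0.5, 0.5, -0.5]
gripper_width: 0.0921
from [ 0.4485 -0.2843  0.3216] yaw -0.1449 t 17.48 w 0.0921
row: [0.29 2.54 0.07] [-0.0047 -0.0004  0.122 ] dist 0.122
wrist 12203 yaw -0.147 pitch -0.0259 at x=.4385: [ 0.4385 -0.2825  0.1412] ext -0.1508 0.1398 ends [ 0.3031 -0.2625  0.1447] [ 0.5905 -0.305   0.1372]
   [(0.314, 0.1413, 0.022), (0.334, 0.1423, 0.021), (0.353, 0.1422, 0.022), (0.373, 0.1423, 0.021), (0.393, 0.1423, 0.022), (0.413, 0.1423, 0.022), (0.432, 0.1423, 0.022), (0.452, 0.1423, 0.022), (0.472, 0.1423, 0.022), (0.492, 0.1423, 0.022), (0.512, 0.1424, 0.022), (0.531, 0.1418, 0.021), (0.551, 0.1369, 0.011), (0.571, 0.1368, 0.012), (0.591, 0.1367, 0.011)]
scene 1232 yaw -0.1518 pitch -0.0128 at x=.4385: [ 0.4385 -0.2794  0.1391] ext -0.1743 0.1791 ends [ 0.279  -0.255   0.1412] [ 0.6283 -0.3085  0.1367]
   [(0.293, 0.1425, 0.018), (0.313, 0.1425, 0.02), (0.333, 0.1434, 0.021), (0.352, 0.1436, 0.023), (0.372, 0.1442, 0.023), (0.392, 0.1443, 0.022), (0.412, 0.144, 0.023), (0.432, 0.
[... 216 characters left out ...]
, 0.013), (0.629, 0.1364, 0.012)]
top 444 yaw -0.1356 pitch -0.0571 at x=.4385: [ 0.4385 -0.2812  0.1444] ext -0.0787 0.0732 ends [ 0.4705 -0.2856  0.1425] [ 0.6208 -0.3061  0.1338]
   [(0.469, 0.1439, 0.007), (0.489, 0.1433, 0.007), (0.509, 0.1436, 0.023), (0.529, 0.1424, 0.023), (0.548, 0.1382, 0.012), (0.568, 0.1373, 0.012), (0.588, 0.1381, 0.013), (0.608, 0.1376, 0.012), (0.628, 0.1365, 0.006)]
55 426 x [0.0533 0.0773] z [0.062  0.0987] lean from upright toward robot 0.502 angle via centroid 0.396
-55 120 x [0.1027 0.1212] z [0.0809 0.1026] lean from upright toward robot 0.19 angle via centroid -0.458
leg 0 nan nan
  return _methods._mean(a, axis=axis, dtype=dtype,
  ret = ret.dtype.type(ret / rcount)
```

View pics/r4.png

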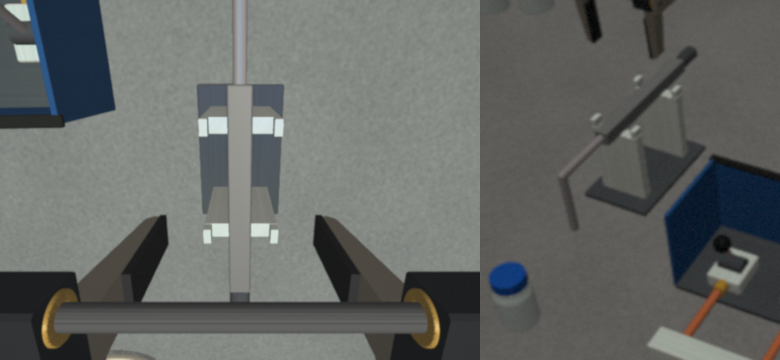

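View pics/s11.png

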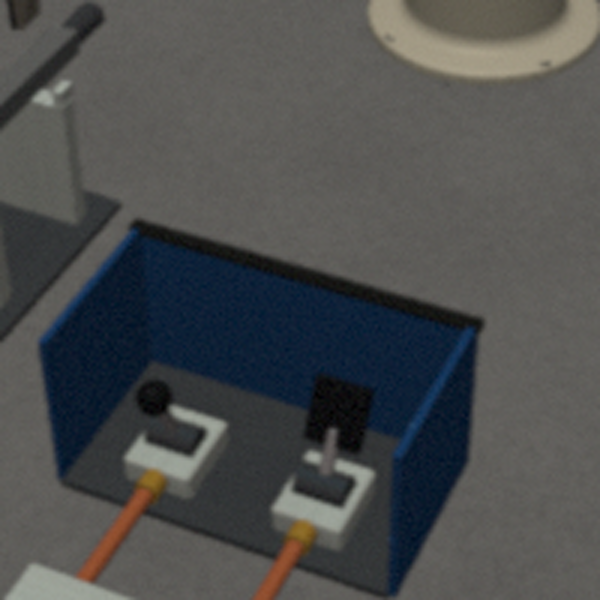

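The rod lies centred between the lips on both posts with its leg down. The paddle leans toward the robot (s11 ~338,412), and the ball (s11 ~155,398) is where it was. The gripper is well clear, so I hand in.

```bash
python3 -c "
from station import manip
print(manip.close_job())"
```

```text
the job is handed in; nothing more can be done
None
```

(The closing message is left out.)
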